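# Shut off the torch gases at the soldering bench

### The job

Shut down the torch at the valve row: with the fingertips, gently press the green oxygen plunger all the way down, and only after that the red fuel plunger all the way down. Leave the yellow and blue plungers up and untouched, do not disturb or pick up anything else on the bench, and draw the hand back clear.

Things in the scene. Friction and masses are not known exactly. Their poses are not given: they have to be found in the camera images.
- board: tan soldering board, 260 x 400 x 12 mm, fixed at a varying place and yaw. Origin: centre of its underside, x away from the robot, z up. Fixed on it: aluminium manifold bar carrying the four valves (56 x 340 mm, centre x = 0.07, y = 0, top 52 mm above the table), copper pipes behind it, reddish firebrick (70 x 90 mm, centre x = -0.075, y = 0.01, top 34 mm above the table)
- oxygen_valve: the oxygen shut-off valve: a steel collar fixed upright on the manifold, 42 mm across at its foot, 36 mm above, 28 mm tall, with a round green cap over it. Origin: centre of the collar's underside, on the manifold's top, 52 mm above the table; z up. The four valves stand in a row 80 mm apart, in any order; colour tells which
- oxygen_plunger (a joint): how far the green cap is pushed down, in m: 0 fully up, 0.015 fully home against its stop; starts between 0 and 0.003. It slides straight down against a steady friction of about 3 N, has no spring, and stays where it is left
- oxygen_cap (a point): centre of the flat top of the green cap (36 mm across, 12 mm thick, on a 14 mm stem); it moves with the cap. It stands 109 mm above the table with the cap fully up and 94 mm with it fully home, where 2 mm stay open between cap and collar
- fuel_valve: the fuel gas shut-off valve: a steel collar fixed upright on the manifold, 42 mm across at its foot, 36 mm above, 28 mm tall, with a round red cap over it. Origin: centre of the collar's underside, on the manifold's top, 52 mm above the table; z up. The four valves stand in a row 80 mm apart, in any order; colour tells which
- fuel_plunger (a joint): how far the red cap is pushed down, in m: 0 fully up, 0.015 fully home against its stop; starts between 0 and 0.003. It slides straight down against a steady friction of about 3 N, has no spring, and stays where it is left
- fuel_cap (a point): centre of the flat top of the red cap (36 mm across, 12 mm thick, on a 14 mm stem); it moves with the cap. It stands 109 mm above the table with the cap fully up and 94 mm with it fully home, where 2 mm stay open between cap and collar
- air_valve: the compressed air shut-off valve: a steel collar fixed upright on the manifold, 42 mm across at its foot, 36 mm above, 28 mm tall, with a round yellow cap over it. Origin: centre of the collar's underside, on the manifold's top, 52 mm above the table; z up. The four valves stand in a row 80 mm apart, in any order; colour tells which
- air_plunger (a joint): how far the yellow cap is pushed down, in m: 0 fully up, 0.015 fully home against its stop; starts between 0 and 0.003. It slides straight down against a steady friction of about 3 N, has no spring, and stays where it is left
- air_cap (a point): centre of the flat top of the yellow cap (36 mm across, 12 mm thick, on a 14 mm stem); it moves with the cap. It stands 109 mm above the table with the cap fully up and 94 mm with it fully home, where 2 mm stay open between cap and collar
- water_valve: the cooling water shut-off valve: a steel collar fixed upright on the manifold, 42 mm across at its foot, 36 mm above, 28 mm tall, with a round blue cap over it. Origin: centre of the collar's underside, on the manifold's top, 52 mm above the table; z up. The four valves stand in a row 80 mm apart, in any order; colour tells which
- water_plunger (a joint): how far the blue cap is pushed down, in m: 0 fully up, 0.015 fully home against its stop; starts between 0 and 0.003. It slides straight down against a steady friction of about 3 N, has no spring, and stays where it is left
- water_cap (a point): centre of the flat top of the blue cap (36 mm across, 12 mm thick, on a 14 mm stem); it moves with the cap. It stands 109 mm above the table with the cap fully up and 94 mm with it fully home, where 2 mm stay open between cap and collar
- torch: loose torch handpiece lying on the board, 180 mm long and up to 40 mm wide, 22 mm high: black grip, steel body, copper nozzle. Origin on its underside at the steel body; nozzle along +x. Leave it
- tweezers: loose steel tweezers lying on the board, 130 x 20 x 6 mm, origin at the middle of their underside, length along x. Leave them
- band: loose brass finger ring, 24 mm across, 7 mm high, lying on the firebrick; origin centre of its underside. Leave it
- flux_jar: loose amber jar with a white cap, 40 mm across, 42 mm tall, standing on the board; origin centre of its underside. Leave it
- pliers: loose pliers with red handles lying on the bench to the robot's left, 155 x 48 x 12 mm; origin at the pivot, jaws along +x. Leave them
- dish: loose white ceramic dish standing on the bench to the robot's right, 90 mm across, 30 mm tall; origin centre of its underside. Leave it

How it is judged:
By the outcome, as a careful person would: the job done as asked, in the order asked, and still so for the second after the job is handed in, with the robot touching nothing.
It also fails if it takes over 35 s, if anything falls off the work surface, if the arm or the gripper's body presses on something with over 40 N, if the wrist force passes 120 N, or if a joint passes its speed limit or range.

### The arm

A 6-joint arm with a two-finger parallel gripper is mounted at the origin on the work surface. World frame = base frame: x ahead of the robot, y to its left, z up, the work surface at z = 0. Lengths are in m, angles in rad, forces in N, time in s.
With the tool pointing down it reaches from about 0.35 to 0.975 m from the base axis. Payload 7.1 kg.
Tool frame: the origin (TCP) lies midway between the tips of the shut fingers; the grasp point (between the pads) lies 19 mm behind it; z points along the fingers, y is the line along which they close (so a half turn about z gives the same grasp; the last joint's range is limited). The gripper opens to 88 mm and grips with 3 to 60 N. Pads are 20 mm wide; open, the fingers measure 115 mm over their backs; the gripper's body (75 mm by 178 mm) begins 61 mm behind the grasp point.
Start: joints at [-1.219, 0.423, 1.63, -0, 1.089, -0.019], TCP at [0.226, -0.582, 0.223] pointing down, gripper open.
Joint ranges: [-3, 3], [-0.9, 2.11], [0.09, 2.58], [-1.31, 4.45], [0.11, 2.69], [-2.54, 2.54]. Speed limits (rad/s): [2.39, 2.39, 3.01, 3.14, 3.14, 3.14].

### API

Orientations are given as a 3x3 rotation matrix whose columns are the frame's x, y, z axes.
In Python, from rig import arm gives the robot as it stands.
- The arm moves only by the tool send_rows, never from a script. Its argument "steps" is a list of rows, each a list of 2 entries, a list of its own where there are three numbers: the shift along the tool's x, y, z as a fraction of full scale, then the turn, a rotation vector about the tool's x, y, z as a fraction of full scale. In form: [[[tx, ty, tz], [rx, ry, rz]], ...]. A call has 1 to 5 rows; each row shifts and turns the commanded pose from where the row before left it, along the tool's axes as they then stand; what a row does not reach is not made up. Full scale, the value 1, is 0.6 m for a shift and pi rad for a turn. A row lasts 1/10 s, in which the tool goes at most 50 mm and 8.59 degrees, less where a joint would pass 70% of its speed; a pose out of reach is approached as far as the arm can. A call with a number of a shift or a turn outside -1 to 1 is refused whole. A call with a gripper value outside its range is refused whole. "fingers" is the opening, from 0 (shut) to 1 (fully open), set as the call begins (left out, the last holds). The fingers move at their own pace and stop on an object; the grip force is fixed at half the most. Time passes only in rows, so rows that do not move let the fingers close. It gives the time, the measured TCP pose, the force, the opening and the grip force at its end, in the units of the state.
- arm.read_state(): the state, without advancing time (a new reading comes with each control period).
- arm.capture(name): name is "scene" or "top"; returns a dict with "image" (420x560x3 uint8, red, green, blue), "K" (3x3 intrinsics, pixels), "dist_coeffs" ([k1, k2, p1, p2, k3] as OpenCV has them; the pictures are not rectified), "extrinsics" (4x4, takes a point from camera to world coordinates). Camera axes: x right, y down, z forward; pixel columns grow to the right and rows downward; lengths in m; the calibration is good to about 2 mm. A picture is of the moment at which its call begins. There is no depth.
- arm.close_job(): hands the job in; it is judged then, once.
Trained networks look in the newest picture that a camera, given by its name, has taken for a name from the list of things; names that differ only in an ending like _2 or _b are one class to them, and where a whole thing is asked for, a point or a joint stands for the part that bears it (a point fixed in the world has none). Each returns a list of dicts, best first, with "p" (0 to 1); they miss things now and then, are a little off and sometimes report something else, mostly with a low value. They report only what shows in the picture. A call takes as long as a camera call.
- arm.spot_in(thing, camera): "position" ([x, y, z] in m, in world coordinates, good to about 4 mm: the middle of the surface that is visible of it).
The state is a dict: "clock": time; "qpos": joint angles; "dq": joint speeds; "effort": joint torques, N m; "eef_pos": TCP position; "orientation": TCP orientation; "force": force on the tool from outside, world axes, zero at the start; "moment": the same for the moment, N m; "opening": finger opening in m; "grasp_force": force on a finger pad.
Only numpy, scipy, OpenCV 4.12 (cv2) and the standard library are available. Lean on these libraries where they do the work, as an engineer would, in place of code of your own. Each camera call takes 0.05 s, during which the arm holds its last target. There are 200 camera calls.

## Working session

There is one attempt and no reset: what is moved stays moved. The work goes in short steps, Python scripts to look and compute and a tool call to move; the robot and the scene stay as the last step left them, time stands still between calls to the robot, and variables do not carry over. Pictures are saved under pics/ and viewed, at most 10 in all, crops included, and the job is handed in when it is done.

Besides the shell and the picture viewer there is one more tool, called after "Call:" in YAML: its name, and indented under it one key for each argument. send_rows: Moves the arm, as the interface text tells. Shift numbers are shares of 0.6 m and turn numbers shares of pi rad, none past 1 either way. Its arguments: {"type":"object","properties":{"steps":{"type":"array","items":{"type":"array"}},"fingers":{"type":"number"}},"required":["steps"]}

```bash
mkdir -p pics
python3 - <<'E'
from rig import arm
import cv2,numpy as np
for c in ("scene","top"):
    d=arm.capture(c); cv2.imwrite(f"pics/{c}0.png",d["image"][:,:,::-1])
    print(c,np.round(d["extrinsics"],3).tolist())
    for t in ("oxygen_cap","fuel_cap","air_cap","water_cap"):
        print(t,[(np.round(r["position"],4).tolist(),round(r["p"],2)) for r in arm.spot_in(t,c)[:2]])
s=arm.read_state();print(s["clock"],s["eef_pos"],np.round(s["orientation"],3).tolist(),s["force"],s["opening"])
E
```

```text
scene [[-0.607, 0.537, -0.586, 1.34], [0.795, 0.401, -0.456, 0.62], [-0.01, -0.742, -0.67, 0.992], [0.0, 0.0, 0.0, 1.0]]
oxygen_cap [([0.5943, 0.0272, 0.104], 0.45), ([0.4631, 0.5042, 0.0101], 0.17)]
fuel_cap [([0.6, 0.1056, 0.1107], 0.72), ([0.5828, -0.0517, 0.1072], 0.62)]
air_cap [([0.6151, 0.186, 0.111], 0.64)]
water_cap []
top [[0.006, -0.995, 0.095, 0.441], [-1.0, -0.008, -0.011, 0.005], [0.012, -0.094, -0.995, 1.186], [0.0, 0.0, 0.0, 1.0]]
oxygen_cap [([0.5891, 0.0241, 0.1079], 0.64)]
fuel_cap [([0.5925, 0.0987, 0.1081], 0.56)]
air_cap [([0.6081, 0.1795, 0.1082], 0.52)]
water_cap [([0.5822, -0.0567, 0.1126], 0.6), ([0.5987, 0.1067, 0.1052], 0.39)]
0.5 [ 0.22644765 -0.58245827  0.22261497] [[0.932, 0.362, -0.0], [0.362, -0.932, 0.0], [-0.0, -0.0, -1.0]] [ 0.63963894  0.33353417 -0.46182969] 0.08788570838536126
```

View pics/scene0.png

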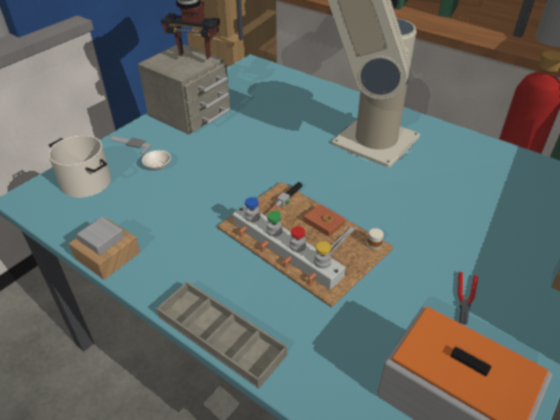

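View pics/top0.png

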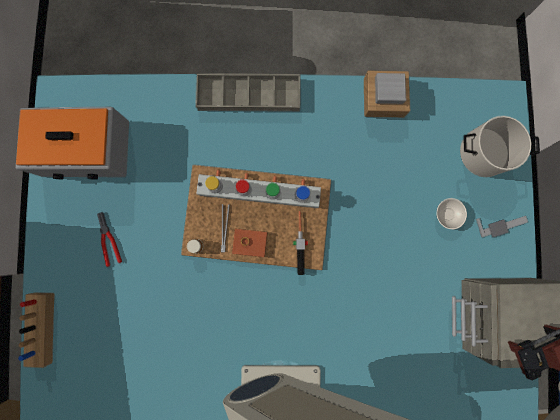

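The scene picture shows, in a row, blue (252,203), green (274,218), red (298,234) and yellow (323,250). The top picture has the same row mirrored: yellow (212,184), red (243,187), green (272,190), blue (303,193). This agrees with the detections, so I'll triangulate the colour blobs next.

```bash
cat > h.py <<'E'
from rig import arm
import cv2,numpy as np
# colour -> (hue ranges, detection guess)
HUE={'green':[(45,85)],'red':[(0,8),(172,180)],'yellow':[(20,33)],'blue':[(105,130)]}
G={'green':(.591,.025,.106),'red':(.596,.102,.106),'yellow':(.611,.182,.106),'blue':(.583,-.055,.106)}
def proj(d,p):
    T=np.linalg.inv(d["extrinsics"])
    return cv2.projectPoints(np.array(p,float).reshape(-1,3),cv2.Rodrigues(T[:3,:3])[0],T[:3,3],np.array(d["K"]),np.array(d["dist_coeffs"]))[0].reshape(-1,2)
def blob(d,c):
    h=cv2.cvtColor(d["image"],cv2.COLOR_RGB2HSV); g=proj(d,G[c])[0]
    m=(h[...,1]>130)&(h[...,2]>60)&np.any([(h[...,0]>=a)&(h[...,0]<=b) for a,b in HUE[c]],axis=0)
    v,u=np.nonzero(m); k=np.hypot(u-g[0],v-g[1])<11
    return np.array([u[k].mean(),v[k].mean()]),k.sum(),g
def tri(ds,c):
    P=[];x=[]
    for d in ds:
        P.append(np.linalg.inv(d["extrinsics"])[:3]); x.append(cv2.undistortPoints(blob(d,c)[0].reshape(1,1,2),np.array(d["K"]),np.array(d["dist_coeffs"])).reshape(2,1))
    X=cv2.triangulatePoints(P[0],P[1],x[0],x[1]); return (X[:3]/X[3]).ravel()
E
python3 - <<'E'
from h import *
ds=[arm.capture(c) for c in("scene","top")]
for c in G:
    print(c,np.round(tri(ds,c),4),[(np.round(b[0],1).tolist(),int(b[1]),np.round(b[2],1).tolist()) for b in (blob(d,c) for d in ds)])
E
```

```text
green [0.5888 0.0247 0.1053] [([273.9, 216.5], 85, [273.0, 216.7]), ([272.3, 189.3], 123, [271.8, 188.7])]
red [0.5971 0.1042 0.1046] [([297.7, 231.7], 145, [296.7, 230.7]), ([242.1, 186.0], 140, [242.4, 186.6])]
yellow [0.605  0.1833 0.1059] [([323.0, 247.3], 160, [320.6, 248.5]), ([211.9, 182.7], 138, [212.0, 180.7])]
blue [ 0.5815 -0.0551  0.1057] [([251.2, 202.3], 114, [250.4, 202.5]), ([302.7, 192.4], 135, [302.4, 192.0])]
```

Call:
send_rows:
  steps:
    - [[0.062,-0.048,0],[0,0,0]]
    - [[0.062,-0.048,0],[0,0,0]]
    - [[0.062,-0.048,0],[0,0,0]]
    - [[0.062,-0.048,0],[0,0,0]]
    - [[0.062,-0.048,0],[0,0,0]]
  fingers: 0

```text
clock: 1.1
eef_pos: [0.3483, -0.3794, 0.2229]
orientation: [[0.932, 0.362, 0.0], [0.362, -0.932, -0.0], [0.0, 0.0, -1.0]]
force: [0.8, 0.7, -0.7]
opening: 0.0513
grasp_force: 0.0
```

Call:
send_rows:
  steps:
    - [[0.062,-0.048,0],[0,0,0]]
    - [[0.062,-0.048,0],[0,0,0]]
    - [[0.062,-0.048,0],[0,0,0]]
    - [[0.062,-0.048,0],[0,0,0]]
    - [[0.062,-0.048,0],[0,0,0]]

```text
clock: 1.6
eef_pos: [0.4697, -0.1776, 0.223]
orientation: [[0.932, 0.362, 0.001], [0.362, -0.932, -0.0], [0.001, 0.001, -1.0]]
force: [0.4, -1.4, -0.6]
opening: 0.0113
grasp_force: 0.0
```

Call:
send_rows:
  steps:
    - [[0.062,-0.048,0],[0,0,0]]
    - [[0.062,-0.048,0],[0,0,0]]
    - [[0.062,-0.048,0],[0,0,0]]
    - [[0.062,-0.048,0],[0,0,0]]
    - [[0,0,0],[0,0,0]]

```text
clock: 2.1
eef_pos: [0.5684, -0.0138, 0.223]
orientation: [[0.93, 0.367, 0.002], [0.367, -0.93, 0.001], [0.002, 0.0, -1.0]]
force: [0.0, -1.2, -0.5]
opening: 0.0004
grasp_force: 0.0
```

Call:
send_rows:
  steps:
    - [[0.0286,-0.0235,0],[0,0,0]]
    - [[0.0286,-0.0235,0],[0,0,0]]
    - [[0,0,0.06],[0,0,0]]
    - [[0,0,0.06],[0,0,0]]
    - [[0,0,0],[0,0,0]]

```text
clock: 2.6
eef_pos: [0.5839, 0.0202, 0.1465]
orientation: [[0.932, 0.362, -0.009], [0.362, -0.932, -0.0], [-0.008, -0.003, -1.0]]
force: [-0.6, -0.9, 0.2]
opening: 0.0005
grasp_force: 0.0
```

Run:
```python
from h import *
d=arm.capture("scene"); p=proj(d,G['green'])[0].astype(int)
i=d["image"][p[1]-60:p[1]+50,p[0]-60:p[0]+80,::-1]
cv2.imwrite("pics/s1.png",cv2.resize(i,None,fx=5,fy=5,interpolation=cv2.INTER_CUBIC))
s=arm.read_state();print(s["eef_pos"],s["force"],s["opening"],s["clock"])
R=s["orientation"];print(np.round(R,4).tolist(), np.round(R.T@(np.array([.590,.0247,.115])-s["eef_pos"])/.6,4))
```

```text
[0.58563219 0.02017187 0.1489952 ] [ 0.40401571 -0.00561856  0.01474243] 0.0005008941865016208 2.65
[[0.9321, 0.362, -0.0051], [0.362, -0.9322, -0.0002], [-0.0048, -0.0017, -1.0]] [ 0.0098 -0.0043  0.0566]
```

View pics/s1.png

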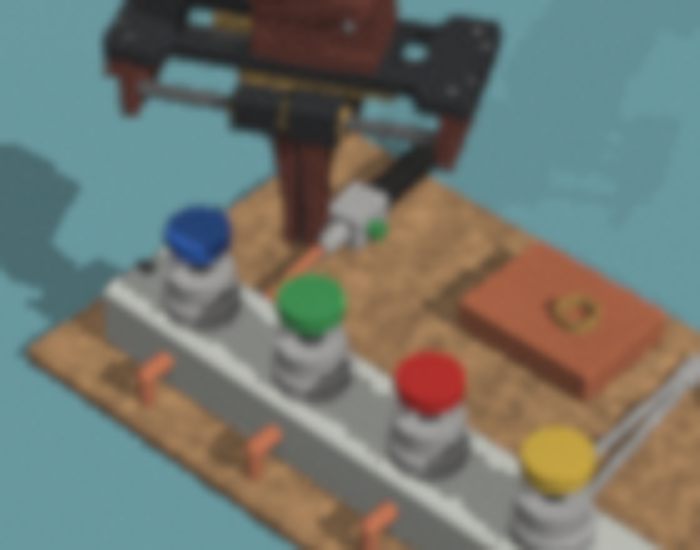

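The shut fingertips at crop (303,242) hang above the green cap, whose top is at (312,290). All four caps are still up, so I'm fine-aligning and going down near the cap.

Call:
send_rows:
  steps:
    - [[0.005,-0.004,0.015],[0,0,0]]
    - [[0.003,0,0.015],[0,0,0]]
    - [[0,0,0.015],[0,0,0]]
    - [[0,0,0],[0,0,0]]
    - [[0,0,0],[0,0,0]]

```text
clock: 3.15
eef_pos: [0.5911, 0.0247, 0.1237]
orientation: [[0.932, 0.362, -0.0], [0.362, -0.932, -0.0], [-0.0, -0.0, -1.0]]
force: [0.4, 1.1, 0.2]
opening: 0.0007
grasp_force: 0.0
```

Call:
send_rows:
  steps:
    - [[0,0,0.008],[0,0,0]]
    - [[0,0,0.008],[0,0,0]]
    - [[0,0,0.008],[0,0,0]]
    - [[0,0,0.005],[0,0,0]]
    - [[0,0,0.004],[0,0,0]]

```text
clock: 3.65
eef_pos: [0.5912, 0.0247, 0.1037]
orientation: [[0.932, 0.362, -0.0], [0.362, -0.932, -0.0], [-0.0, -0.0, -1.0]]
force: [-0.3, 0.2, 2.5]
opening: 0.0007
grasp_force: 1.4
```

Call:
send_rows:
  steps:
    - [[0,0,0.004],[0,0,0]]
    - [[0,0,0.004],[0,0,0]]
    - [[0,0,0.003],[0,0,0]]
    - [[0,0,0],[0,0,0]]
    - [[0,0,0],[0,0,0]]

```text
clock: 4.15
eef_pos: [0.591, 0.0247, 0.097]
orientation: [[0.932, 0.362, -0.0], [0.362, -0.932, -0.0], [-0.0, -0.0, -1.0]]
force: [0.5, -0.3, -0.5]
opening: 0.0
grasp_force: 0.0
```

Call:
send_rows:
  steps:
    - [[0,0,0.002],[0,0,0]]
    - [[0,0,0.002],[0,0,0]]
    - [[0,0,0],[0,0,0]]

```text
clock: 4.45
eef_pos: [0.5911, 0.0247, 0.0947]
orientation: [[0.932, 0.362, -0.0], [0.362, -0.932, 0.0], [-0.0, -0.0, -1.0]]
force: [0.0, 0.2, 0.5]
opening: 0.0004
grasp_force: 0.5
```

Call:
send_rows:
  steps:
    - [[0,0,0.0015],[0,0,0]]
    - [[0,0,0],[0,0,0]]
    - [[0,0,0],[0,0,0]]

```text
clock: 4.75
eef_pos: [0.5912, 0.0247, 0.0944]
orientation: [[0.932, 0.362, 0.0], [0.362, -0.932, 0.0], [0.0, 0.0, -1.0]]
force: [-1.5, 0.9, 4.6]
opening: 0.0004
grasp_force: 2.8
```

Call:
send_rows:
  steps:
    - [[0,0,0.0015],[0,0,0]]
    - [[0,0,0],[0,0,0]]
    - [[0,0,0],[0,0,0]]

```text
clock: 5.05
eef_pos: [0.5912, 0.0247, 0.0942]
orientation: [[0.932, 0.362, 0.0], [0.362, -0.932, 0.0], [0.0, 0.0, -1.0]]
force: [-3.3, -0.3, 12.2]
opening: 0.0008
grasp_force: 6.3
```

The tip is stopped at 94.2 mm while the force rises to 12 N, so green is home. I'm lifting and moving over to red.

Call:
send_rows:
  steps:
    - [[0,0,-0.02],[0,0,0]]
    - [[0,0,-0.04],[0,0,0]]
    - [[0.02,-0.04,0],[0,0,0]]
    - [[0.02,-0.04,0],[0,0,0]]
    - [[0.0195,-0.039,0],[0,0,0]]

```text
clock: 5.55
eef_pos: [0.599, 0.1049, 0.1298]
orientation: [[0.932, 0.362, 0.001], [0.362, -0.932, 0.0], [0.001, 0.0, -1.0]]
force: [0.2, 0.8, -0.1]
opening: 0.0007
grasp_force: 0.0
```

Call:
send_rows:
  steps:
    - [[0,0,0],[0,0,0]]
    - [[0,0,0],[0,0,0]]
    - [[0,0,0],[0,0,0]]

```text
clock: 5.85
eef_pos: [0.5984, 0.1034, 0.1291]
orientation: [[0.932, 0.362, -0.0], [0.362, -0.932, -0.0], [-0.0, 0.0, -1.0]]
force: [-0.3, -0.1, -0.5]
opening: 0.0003
grasp_force: 0.0
```

Run:
```python
from h import *
d=arm.capture("scene"); p=proj(d,G['green'])[0].astype(int)
i=d["image"][p[1]-60:p[1]+50,p[0]-60:p[0]+80,::-1]
cv2.imwrite("pics/s2.png",cv2.resize(i,None,fx=5,fy=5,interpolation=cv2.INTER_CUBIC))
```

```text
(no output)
```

View pics/s2.png

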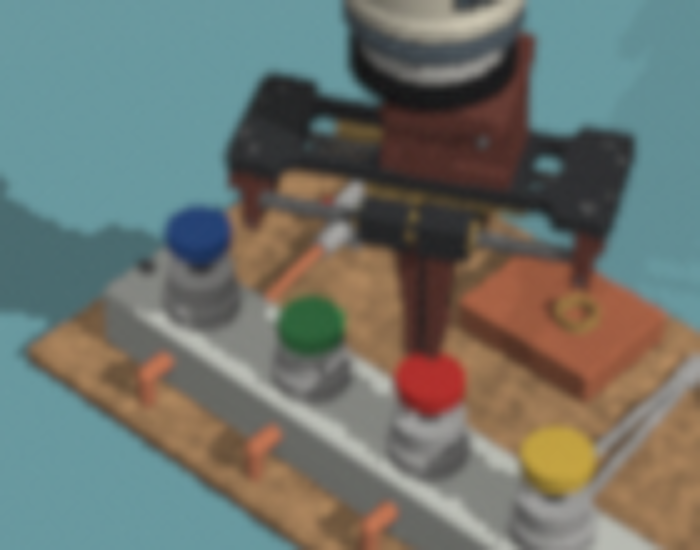

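The green cap (312,325) now sits close on its collar. The tips (425,355) hang just above the red cap (430,378), so I'm pressing red.

Call:
send_rows:
  steps:
    - [[0,0,0.013],[0,0,0]]
    - [[0,0,0.012],[0,0,0]]
    - [[0,0,0.009],[0,0,0]]
    - [[0,0,0.005],[0,0,0]]
    - [[0,0,0.004],[0,0,0]]

```text
clock: 6.4
eef_pos: [0.5982, 0.1038, 0.1028]
orientation: [[0.932, 0.362, -0.001], [0.362, -0.932, -0.001], [-0.001, 0.0, -1.0]]
force: [-3.0, -1.4, 2.7]
opening: 0.0002
grasp_force: 1.4
```

Call:
send_rows:
  steps:
    - [[0,0,0.004],[0,0,0]]
    - [[0,0,0.004],[0,0,0]]
    - [[0,0,0.004],[0,0,0]]
    - [[0,0,0.002],[0,0,0]]
    - [[0,0,0],[0,0,0]]

```text
clock: 6.9
eef_pos: [0.5987, 0.1044, 0.0947]
orientation: [[0.932, 0.362, 0.0], [0.362, -0.932, 0.0], [0.0, -0.0, -1.0]]
force: [0.7, 0.4, -0.0]
opening: 0.0006
grasp_force: 0.0
```

Call:
send_rows:
  steps:
    - [[0,0,0.0015],[0,0,0]]
    - [[0,0,0],[0,0,0]]
    - [[0,0,0],[0,0,0]]

```text
clock: 7.2
eef_pos: [0.5989, 0.1045, 0.0944]
orientation: [[0.932, 0.362, 0.001], [0.362, -0.932, 0.0], [0.001, -0.0, -1.0]]
force: [-1.0, 0.2, 5.1]
opening: 0.0007
grasp_force: 2.4
```

Call:
send_rows:
  steps:
    - [[0,0,0.0015],[0,0,0]]
    - [[0,0,0],[0,0,0]]
    - [[0,0,0],[0,0,0]]

```text
clock: 7.5
eef_pos: [0.599, 0.1044, 0.0942]
orientation: [[0.932, 0.362, 0.001], [0.362, -0.932, 0.0], [0.001, 0.0, -1.0]]
force: [-3.3, -1.0, 11.7]
opening: 0.0004
grasp_force: 5.8
```

Red is home by the same signature. I'm drawing back: up first, then toward the robot's right.

Call:
send_rows:
  steps:
    - [[0,0,-0.02],[0,0,0]]
    - [[0,0,-0.06],[0,0,0]]
    - [[0,0,-0.07],[0,0,0]]
    - [[0,0,-0.07],[0,0,0]]
    - [[-0.05,0.04,0],[0,0,0]]

```text
clock: 8.0
eef_pos: [0.5848, 0.0734, 0.2318]
orientation: [[0.931, 0.365, 0.013], [0.365, -0.931, 0.002], [0.013, 0.003, -1.0]]
force: [1.2, 0.2, 0.8]
opening: 0.0004
grasp_force: 0.0
```

Call:
send_rows:
  steps:
    - [[-0.06,0.048,0],[0,0,0]]
    - [[-0.06,0.048,0],[0,0,0]]
    - [[-0.06,0.048,0],[0,0,0]]
    - [[-0.06,0.048,0],[0,0,0]]
    - [[-0.06,0.048,0],[0,0,0]]

```text
clock: 8.5
eef_pos: [0.4628, -0.1298, 0.2256]
orientation: [[0.932, 0.363, 0.001], [0.363, -0.932, -0.0], [0.001, 0.001, -1.0]]
force: [0.4, -0.0, 0.4]
opening: 0.0006
grasp_force: 0.0
```

Call:
send_rows:
  steps:
    - [[-0.06,0.048,0],[0,0,0]]
    - [[-0.04,0.03,0],[0,0,0]]
    - [[0,0,0],[0,0,0]]
    - [[0,0,0],[0,0,0]]
    - [[0,0,0],[0,0,0]]

```text
clock: 9.0
eef_pos: [0.4253, -0.1933, 0.2253]
orientation: [[0.932, 0.363, 0.001], [0.363, -0.932, 0.0], [0.001, 0.0, -1.0]]
force: [0.4, -1.0, 1.4]
opening: 0.0003
grasp_force: 0.0
```

Run:
```python
from h import *
ds=[arm.capture(c) for c in("scene","top")]
for c in G: print(c,np.round(tri(ds,c),4))
d=ds[0];p=proj(d,G['green'])[0].astype(int)
i=d["image"][p[1]-60:p[1]+50,p[0]-60:p[0]+80,::-1]
cv2.imwrite("pics/s3.png",cv2.resize(i,None,fx=5,fy=5,interpolation=cv2.INTER_CUBIC))
```

```text
green [0.5888 0.0244 0.0902]
red [0.5967 0.104  0.092 ]
yellow [0.6049 0.1834 0.106 ]
blue [ 0.5815 -0.0551  0.1057]
```

View pics/s3.png

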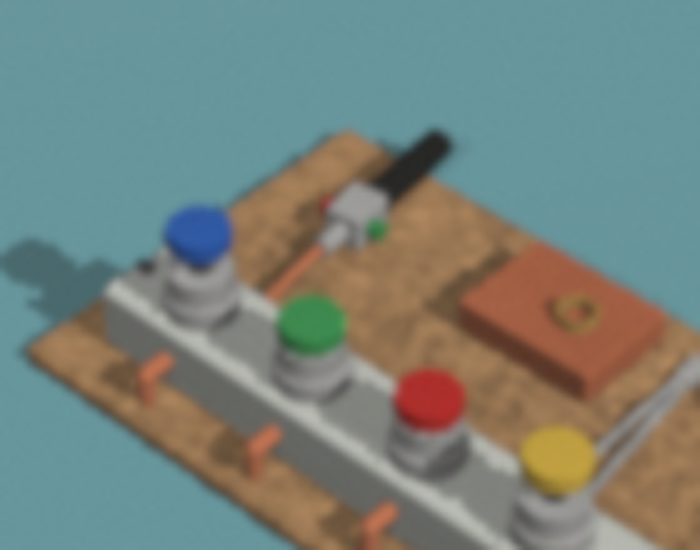

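The green (312,325) and red (430,400) caps are down, while blue (198,235) and yellow (557,458) are up and unmoved. The torch, ring and tweezers look undisturbed.

```bash
python3 -c "
from rig import arm
print(arm.close_job())"
```

```text
the job is handed in; nothing more can be done
None
```

I pressed the green oxygen plunger fully home and then the red fuel plunger; both stopped at 94 mm with the force rising to about 12 N. Yellow and blue stayed up, I saw nothing else disturbed, and I drew the hand clear and handed the job in at about 9 s (no verdict was returned).

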